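# Show a donated picture to the listing camera

## Task

Start a new lot at the photo stand: first turn the shot counter's knob back to its zero stop, then take the blue-framed picture out of the rack and hold it up for the camera. Its middle must be straight in front of the lens, 220 mm from it (which is 200 mm above the yellow cross), right way up, with the painted face square to the lens, so leaning back a little as the lens looks slightly down. Leave the other two pictures, the mug and the jar where they are, and finish while still holding the picture there in the air, still and touching nothing but the gripper.

Things in the scene. Friction and masses are not known exactly. Their poses are not given: they have to be found in the camera images.
- counter (a joint): knob of the shot counter, rad: 0 = at its zero stop (white line on the orange grip bar points at the thick red mark on the dial, on the housing's -x side), grows clockwise seen from above, at most 2.0; starts between 0.7 and 1.4, so it must be turned counter-clockwise. Friction about 0.03 N m, no spring, stays where left
- counter_box: white housing of the shot counter, 110 x 110 x 40 mm, fixed to the table; origin at the centre of its underside, z up; the knob's axis is its z axis. At joint value 0 the knob's grip bar lies along the housing's x axis with the white line towards -x
- counter_grip (a point): on the knob's axis, at mid-height of the grip bar, 67 mm above the table. The orange bar is 46 mm long, 13 mm thick, and spans from 49 to 83 mm above the table; a 52 mm disc lies under it
- rack: plywood rack, fixed, base 190 (x) x 150 (y) x 12 mm, origin at the centre of its underside; three slots across it, centres at x = -60, 0 and +60 mm in its frame, each 22 mm wide between wooden bars that rise to 42 mm above the table. One picture stands upright in each slot, painted face to the rack's +x; any of the three may hold the blue one
- picture: the blue-framed picture (yellow sun and green hills on white), a rigid slab 18 mm thick (its x), 120 mm wide (its y), 130 mm high (its z), 0.15 to 0.31 kg; origin at the centre of its lower edge, z up the picture, the painted face looks along its +x. In the rack its lower edge is 12 mm and its top edge 142 mm above the table
- picture_center (a point): the middle of the blue-framed picture's slab, 65 mm up from the origin
- picture_ahead (a point): an unseen point 80 mm straight out from the middle of the picture on the side of its painted face; it lies 140 mm in front of the lens when the picture is shown properly
- picture_oak: brown wood-framed picture, 18 x 120 x 120 mm, loose in another slot; leave it
- picture_black: black-framed picture, 18 x 120 x 120 mm, loose in another slot; leave it
- stand: photo stand, fixed: black foot plate 400 x 140 x 8 mm with a yellow cross on it; origin on the table under the cross, z up; its x axis runs from the cross towards the mast (x = 315 mm, 288 mm high) that carries the camera
- camera: the camera on the stand, a grey housing 100 mm wide and 68 mm high with a black lens 54 mm across; origin at the centre of the lens's front glass, 213 mm beyond the cross along the stand's x and 257 mm above the table. It looks along its own -x axis, which points back over the cross and 0.26 rad (15 deg) below level; its y is level, its z is up in the image. The housing reaches 105 mm behind the lens front
- mug: blue mug, 76 mm wide, 85 mm high, loose; leave it
- jar: amber jar, 68 mm wide, 90 mm high, loose; leave it
There are look-alikes about, which are no part of the job. There is more than one size of the rack; the one meant has the size given above. What is shaped like the picture but purple is not meant.

How it is judged:
By the outcome, as a careful person would: the job done as asked, in the order asked, and still so for the second after the job is handed in, while the arm keeps its last pose, push and grip.
It also fails if it takes over 61 s, if anything falls off the work surface, if the arm or the gripper's body presses on something with over 40 N, if the wrist force passes 120 N, or if a joint passes its speed limit or range.

## Robot

A 7-joint arm with a two-finger parallel gripper is mounted at the origin on the work surface. World frame = base frame: x ahead of the robot, y to its left, z up, the work surface at z = 0. Lengths are in mm, angles in rad, forces in N, time in s.
With the tool pointing down it reaches from about 350 to 900 mm from the base axis. Payload 8.1 kg.
Tool frame: the origin (TCP) lies midway between the tips of the shut fingers; the grasp point (between the pads) lies 19 mm behind it (grip_point_offset is the distance from the TCP to the grasp point, in mm); y points along the fingers, z is the direction in which the jaws open and shut, and the axes are right-handed (so a half turn about y gives the same grasp; the last joint's range is limited). The gripper opens to 85 mm and grips with 20 to 120 N. Pads are 22 mm wide; open, the fingers measure 114 mm over their backs; the gripper's body (76 mm by 85 mm) begins 54 mm behind the grasp point. The pads swing forward as they close: fully open they stand 13 mm farther back than shut.
Start: joints at [1.169, 0.434, 0.025, 1.573, -0.012, 1.134, -0.075], TCP at [183.96, -597.329, 194.123] pointing down, gripper open.
Joint ranges: [-2.62, 2.62], [-0.44, 2.09], [-1.27, 1.32], [0.08, 2.57], [-1.32, 4.46], [0.12, 2], [-2.74, 2.74]. Speed limits (rad/s): [2.22, 2.22, 3.01, 3.01, 3.14, 3.14, 3.14].

## Interface

Orientations are given as [roll, pitch, yaw] about the fixed x, y, z axes, in that order (R = Rz(yaw) Ry(pitch) Rx(roll)).
In Python, from workcell import goto, movel, goto_joints, gripper_to, dwell, ik, get_state, camera, camera_params, Unreachable, job_done, grip_point_offset gives the robot as it stands. Calls block until the motion is done:
- goto(position, orientation): joint-space move of the TCP to a pose.
- movel(position, orientation=None, velocity=150, until_force=None): straight line of the TCP; orientation=None keeps the orientation; velocity is the mean speed in mm/s. With until_force (N) it stops when the force on the tool has changed by that much, and returns True; else False.
- goto_joints(angles): joint-space move.
- gripper_to(opening, force=None): finger opening in mm; force is the grip in N (None keeps the last); returns when the fingers have stopped.
- dwell(seconds).
- ik(position, orientation): joint angles nearest the present ones, or None.
- get_state(): the state.
- camera(name): name is "scene" or "side" or "wrist"; returns the picture (384x512x3 uint8, red, green, blue); there is no depth.
- camera_params(name): a dict with "K" (3x3 intrinsics, pixels), "T" (4x4, takes a point from camera to world coordinates); the wrist camera has in their place "T_tool_cam" (4x4, takes a point from camera to tool coordinates, whose origin is the TCP and whose axes are the tool frame's). Camera axes: x right, y down, z forward; pixel columns grow to the right and rows downward; lengths in mm; the calibration is good to about 2 mm. The wrist camera is an equidistant fisheye: a pixel r from the principal point sees the ray r / f radians off the axis. A picture is of the moment at which its call begins: read the wrist's pose just before it. camera_params takes no time and is no camera call.
A pose or a line that the arm cannot do raises Unreachable and nothing moves.
- job_done(): hands the job in, once; it reports no verdict.
The state is a dict: "time": time; "joints": joint angles; "joint_velocities": joint speeds; "tau": joint torques, N m; "ee_pos": TCP position; "tcp_rot": TCP orientation; "contact_force": force on the tool from outside, world axes, zero at the start; "wrist_torque": the same for the moment, N m; "gripper_width": finger opening in mm.
Only numpy, scipy, OpenCV 4.12 (cv2) and the standard library are available. Lean on these libraries where they do the work, as an engineer would, in place of code of your own. Each camera call takes 0.05 s, during which the arm holds its last target. There are 200 camera calls.

## Working session

There is one attempt and no reset: what is moved stays moved. The work goes in short steps, each a Python script; the robot and the scene stay as the last script left them, time stands still between calls to the robot, and variables do not carry over. Pictures are saved under pics/ and viewed, about 8 in all and at most 12, crops included, and the job is handed in when it is done.

```bash
mkdir -p pics; ls; python3 - <<'E'
from workcell import *
import cv2, numpy as np
np.set_printoptions(precision=4,suppress=True)
s=get_state();print(s['time'],s['ee_pos'],s['tcp_rot'],grip_point_offset)
for n in("scene","side","wrist"):
    im=camera(n);cv2.imwrite(f"pics/{n}0.png",im[:,:,::-1]);p=camera_params(n);print(n,p)
E
```

```text
pics
0.0 [ 183.7529 -596.7871  193.3162] [-1.5724 -0.0002 -2.8429] 18.700000000000003
scene {'K': array([[441.4357,   0.    , 263.9776],
       [  0.    , 441.4357, 188.5145],
       [  0.    ,   0.    ,   1.    ]]), 'T': array([[  -0.7879,    0.4954,   -0.3658, 1122.784 ],
       [   0.6158,    0.63  ,   -0.4731,  716.2928],
       [  -0.0039,   -0.5981,   -0.8014, 1349.9912],
       [   0.    ,    0.    ,    0.    ,    1.    ]])}
side {'K': array([[381.8287,   0.    , 251.6401],
       [  0.    , 381.8287, 188.884 ],
       [  0.    ,   0.    ,   1.    ]]), 'T': array([[ -0.9818,  -0.1012,   0.1608, 405.5798],
       [ -0.1898,   0.5609,  -0.8059, 986.199 ],
       [ -0.0086,  -0.8217,  -0.5699, 859.2375],
       [  0.    ,   0.    ,   0.    ,   1.    ]])}
wrist {'K': array([[297.3186,   0.    , 255.5908],
       [  0.    , 297.3186, 194.159 ],
       [  0.    ,   0.    ,   1.    ]]), 'T_tool_cam': array([[   0.0006,    0.962 ,    0.2731,  -69.4191],
       [   0.0008,   -0.2731,    0.962 , -178.7926],
       [   1.    ,   -0.0003,   -0.0009,    0.6044],
       [   0.    ,    0.    ,    0.    ,    1.    ]])}
```

```bash
python3 - <<'E'
import cv2
for n in("scene","side"):
    im=cv2.imread(f"pics/{n}0.png");cv2.imwrite(f"pics/{n}0b.png",cv2.resize(im,(800,600),interpolation=cv2.INTER_CUBIC))
E
```

```text
(no output)
```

View pics/scene0b.png

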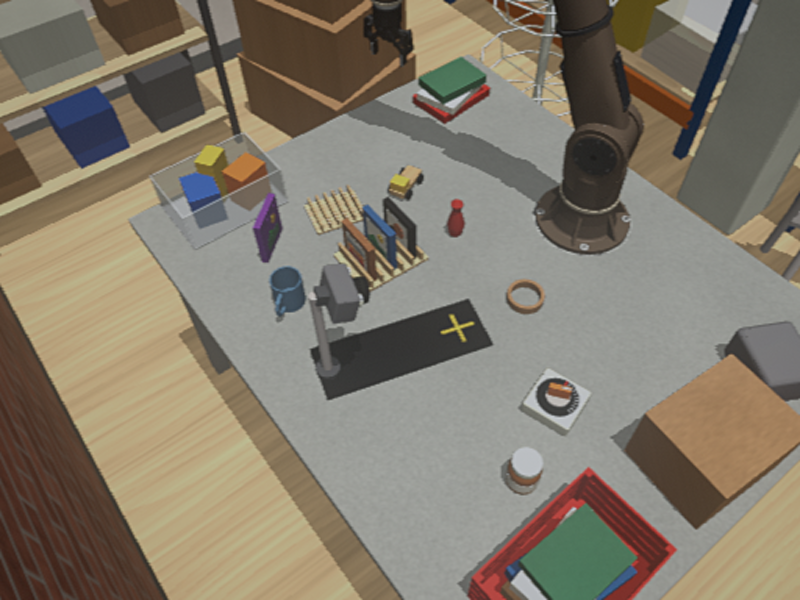

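View pics/side0b.png

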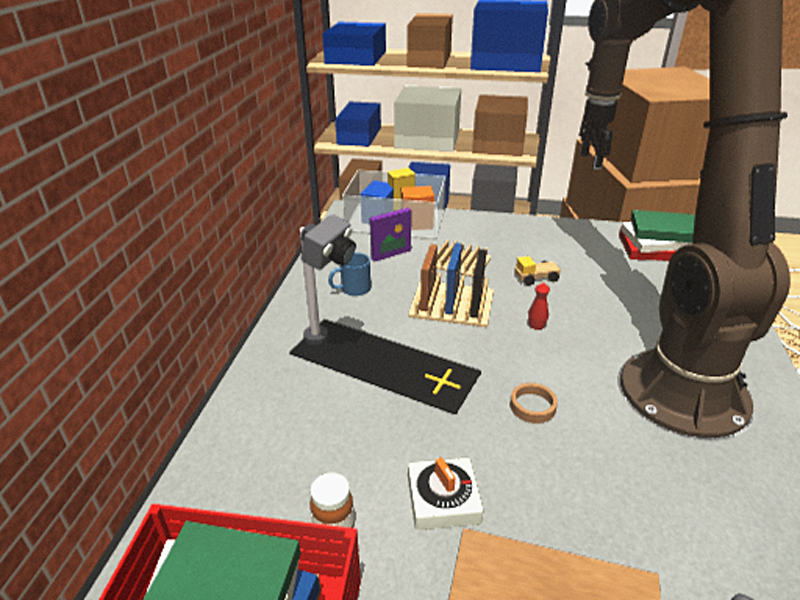

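The counter is at about (557,400) in the scene view. The blue picture is in the rack's middle slot at about (380,235), and the stand's cross is at (458,327). I'll take close-ups for exact pixels.

```bash
python3 - <<'E'
import cv2, numpy as np
a=cv2.imread("pics/scene0.png");b=cv2.imread("pics/side0.png")
def c(im,x,y,w,h): return cv2.resize(im[y:y+h,x:x+w],(400,300),interpolation=cv2.INTER_CUBIC)
# crops with 5x (80x60) 
m=np.vstack([np.hstack([c(a,206,124,80,60),c(a,320,228,80,60)]),np.hstack([c(b,250,152,80,60),c(b,250,285,80,60)])])
cv2.imwrite("pics/zoom1.png",m)
E
```

```text
(no output)
```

View pics/zoom1.png

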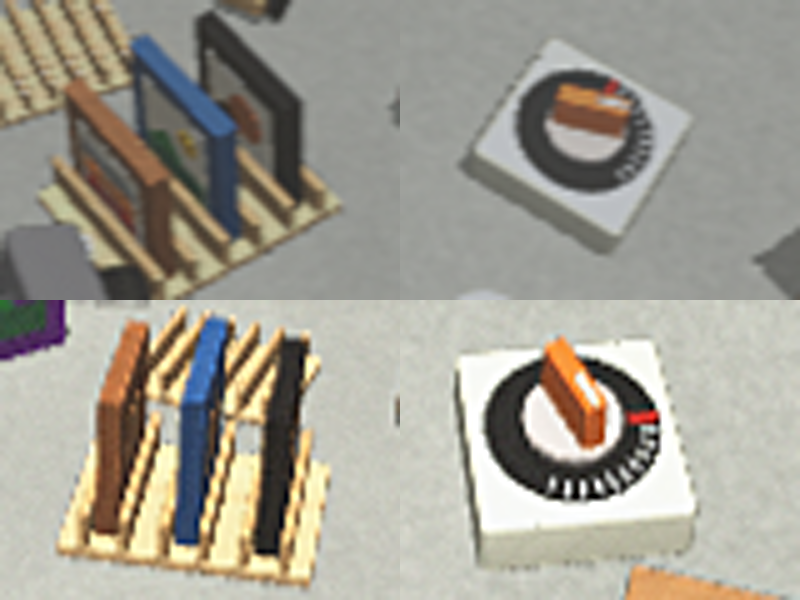

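The painted faces look toward the scene camera's left, which is world +x. The knob's white line is at about 40-50° from the red mark. Next I'll measure with masks and ray casting.

```bash
cat > h.py <<'E'
import cv2, numpy as np
from workcell import *
from scipy.spatial.transform import Rotation as Ro
np.set_printoptions(precision=3,suppress=True)
P={n:camera_params(n) for n in("scene","side")}
def ray(n,p):
    K,T=P[n]["K"],P[n]["T"]; d=T[:3,:3]@np.linalg.inv(K)@[p[0],p[1],1]; return T[:3,3],d/np.linalg.norm(d)
def onz(n,p,z): o,d=ray(n,p); return o+d*(z-o[2])/d[2]
def tri(p,q):
    A=np.zeros((3,3));b=np.zeros(3)
    for n,x in(("scene",p),("side",q)):
        o,d=ray(n,x);M=np.eye(3)-np.outer(d,d);A+=M;b+=M@o
    return np.linalg.solve(A,b)
def mask(im,roi,lo,hi):
    x,y,w,h=roi;m=np.zeros(im.shape[:2],np.uint8);m[y:y+h,x:x+w]=cv2.inRange(cv2.cvtColor(im,cv2.COLOR_BGR2HSV),lo,hi)[y:y+h,x:x+w];return m
def big(m): return max(cv2.findContours(m,cv2.RETR_EXTERNAL,cv2.CHAIN_APPROX_NONE)[0],key=cv2.contourArea)
def quad(c):
    c=cv2.convexHull(c)
    for e in np.arange(1,15,.25):
        q=cv2.approxPolyDP(c,e,True)
        if len(q)<=4:return q[:,0]
E
cat > m1.py <<'E'
from h import *
I={n:cv2.imread(f"pics/{n}0.png") for n in P}
def show(t,W):
    print(t,"mean",W.mean(0)); print(W, "sides",np.linalg.norm(W-np.roll(W,-1,0),axis=1))
S={"scene":dict(box=(330,230,70,60),cross=(278,195,32,30),plate=(190,185,135,75),rack=(206,120,80,70)),
   "side":dict(box=(255,290,75,50),cross=(265,230,35,25),plate=(180,200,135,70),rack=(250,150,80,60))}
for n in P:
    im=I[n];r=S[n]
    lo=(0,0,120) if n=="scene" else (0,0,205)
    m=mask(im,r["box"],(0,0,150 if n=="scene" else 215),(179,40,255)); m=cv2.morphologyEx(m,cv2.MORPH_OPEN,np.ones((2,2)))
    show(n+" box",np.array([onz(n,p,40) for p in quad(big(m))]))
    m=mask(im,r["cross"],(20,120,90),(35,255,255));ys,xs=np.nonzero(m);print(n,"cross",len(xs),onz(n,(xs.mean(),ys.mean()),8))
    c=cv2.minAreaRect(big(m));print("  rect ctr",onz(n,c[0],8))
    m=mask(im,r["plate"],(0,0,0),(179,255,62)); 
    show(n+" plate",np.array([onz(n,p,8) for p in quad(big(m))]))
    m=mask(im,r["rack"],(105,120,40),(120,255,255));c=big(m);print(n,"blue hull",cv2.approxPolyDP(cv2.convexHull(c),1.2,True)[:,0].tolist())
    m=mask(im,r["box"],(5,130,60),(18,255,255));c=big(m);print(n,"orange",cv2.approxPolyDP(cv2.convexHull(c),1,True)[:,0].tolist())
    m=mask(im,r["box"],(170,120,60),(179,255,255))|mask(im,r["box"],(0,150,60),(3,255,255));ys,xs=np.nonzero(m);print(n,"red",xs.mean(),ys.mean(),len(xs),onz(n,(xs.mean(),ys.mean()),42))
E
python3 m1.py
```

```text
scene box mean [442.43  378.375  40.   ]
[[268.54  377.065  40.   ]
 [440.871 517.402  40.   ]
 [604.695 388.902  40.   ]
 [455.615 230.133  40.   ]] sides [222.244 208.208 217.79  237.879]
scene cross 101 [488.278  63.222   8.   ]
  rect ctr [488.577  63.015   8.   ]
scene plate mean [611.674  28.101   8.   ]
[[455.735 146.749   8.   ]
 [829.266  33.196   8.   ]
 [742.22  -83.762   8.   ]
 [419.474  16.219   8.   ]] sides [390.41  145.794 337.878 135.473]
scene blue hull [[233, 132], [235, 132], [252, 149], [248, 150], [233, 134]]
scene orange [[352, 245], [359, 246], [364, 250], [363, 254], [351, 251]]
scene red 362.0 245.0 1 [412.253 335.604  42.   ]
side box mean [447.301 357.092  40.   ]
[[411.722 291.5    40.   ]
 [383.364 393.291  40.   ]
 [480.913 422.97   40.   ]
 [513.206 320.606  40.   ]] sides [105.667 101.963 107.337 105.576]
side cross 116 [487.32   70.613   8.   ]
  rect ctr [486.789  69.237   8.   ]
side plate mean [619.419  35.03    8.   ]
[[827.132  37.349   8.   ]
 [780.902 -87.052   8.   ]
 [412.009  33.645   8.   ]
 [457.634 156.177   8.   ]] sides [132.713 388.137 130.751 388.136]
side blue hull [[294, 156], [291, 189], [289, 198], [286, 200], [286, 173], [291, 156]]
side orange [[281, 293], [287, 298], [290, 304], [290, 313], [288, 314], [285, 312], [278, 301], [279, 294]]
side red 298.0 308.0625 16 [415.42  340.363  42.   ]
```

```bash
cat >> h.py <<'E'
def down(yaw): return [-np.pi/2,0,yaw]
def shot(name):
    s=get_state(); im=camera("wrist")[:,:,::-1].copy(); cv2.imwrite(f"pics/{name}.png",im)
    R=Ro.from_euler("xyz",s["tcp_rot"]).as_matrix(); np.savez(f"pics/{name}.npz",R=R,p=s["ee_pos"]); return im
W=camera_params("wrist")
def wray(name,px):
    z=np.load(f"pics/{name}.npz");K=W["K"];v=(np.array(px,float)-K[:2,2])/K[0,0];r=np.hypot(*v)
    d=np.array([v[0]/r*np.sin(r),v[1]/r*np.sin(r),np.cos(r)]);T=W["T_tool_cam"]
    return z["p"]+z["R"]@T[:3,3], z["R"]@T[:3,:3]@d
def wz(name,px,h): o,d=wray(name,px); return o+d*(h-o[2])/d[2]
E
python3 - <<'E'
from h import *
a,b=onz("side",(282,294),83),onz("side",(288.6,307),83);print("bar",a,b,np.arctan2(*(b-a)[1::-1]))
print("blue top sc",onz("scene",(233.5,132.5),142),onz("scene",(252,149),142),"side",onz("side",(292.5,156),142),onz("side",(288.5,172),142))
goto([447,357,260],down(-.87));s=get_state();print(s["time"],s["joints"],s["ee_pos"])
im=shot("w1")
cv2.imwrite("pics/w1b.png",cv2.resize(im,(800,600),interpolation=cv2.INTER_CUBIC))
E
```

```text
bar [458.999 336.81   83.   ] [437.965 373.834  83.   ] 2.087442264935732
blue top sc [ 499.368 -275.714  142.   ] [ 494.713 -166.111  142.   ] side [ 497.977 -268.187  142.   ] [ 500.151 -153.355  142.   ]
3.6083 [-0.089  0.479 -1.005  1.549  0.411  1.341 -0.438] [447.614 356.307 259.843]
```

View pics/w1b.png

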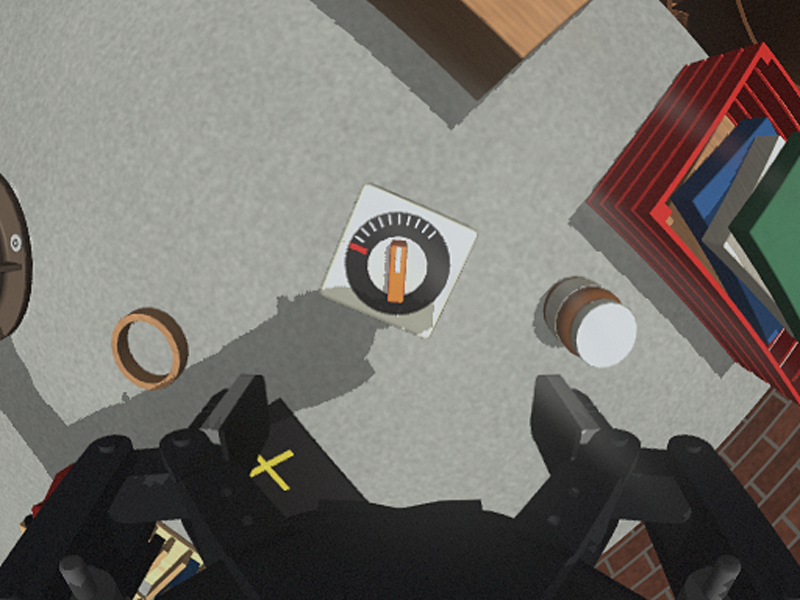

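The wrist view shows the housing corners near (370,184), (477,232), (428,338) and (321,290). The red mark is at (358,247), and the bar runs from (399,241) to (396,301) with the white line at its upper end.

```bash
python3 - <<'E'
from h import *
im=cv2.imread("pics/w1.png");roi=(195,110,120,115);k=1.5625
q=np.array([(370,184),(477,232),(428,338),(321,290)])/k
w=np.array([wz("w1",p,40) for p in q]);c=w.mean(0);print("box",c,np.linalg.norm(w-np.roll(w,-1,0),axis=1),[np.arctan2(*(w[(i+1)%4]-w[i])[1::-1]) for i in range(4)])
m=mask(im,(225,145,60,60),(5,130,60),(18,255,255));r=cv2.minAreaRect(big(m));print(r)
m[:]=cv2.fillConvexPoly(m*0,cv2.boxPoints(r).astype(int),255)
e=[wz("w1",np.array(p)/k,83) for p in((399,241),(396,301))];print("bar",e,"mid",(e[0]+e[1])/2,np.linalg.norm(e[0]-e[1]),np.arctan2(*(e[0]-e[1])[1::-1]))
rd=wz("w1",np.array((358,247))/k,41);print("red",rd,np.arctan2(*(rd-c)[1::-1]))
print("cross",wz("w1",np.array((271,470))/k,8))
c0=np.array([448,357.,0])
for yaw in(-1.05,-.5,.0,.3,.4):
  j=ik([448,357,60],down(yaw));print(yaw,j)
E
```

```text
box [451.458 350.869  40.   ] [101.063 105.66  106.238 103.329] [np.float64(0.2814625273046956), np.float64(-1.2734175863034054), np.float64(-2.8824947541323342), np.float64(1.8187038928186785)]
((253.7544403076172, 174.68365478515625), (10.11088752746582, 37.051082611083984), 3.814074993133545)
bar [array([435.662, 369.847,  83.   ]), array([464.696, 331.574,  83.   ])] mid [450.179 350.71   83.   ] 48.039219470014366 2.219783096938136
red [415.502 338.495  41.   ] -2.8101258796330093
cross [496.692  65.856   8.   ]
-1.05 [-0.2    0.647 -0.835  1.802  0.579  0.956 -0.762]
-0.5 [-0.138  0.693 -0.946  1.797  0.661  1.004 -0.281]
0.0 [-0.089  0.74  -1.043  1.794  0.734  1.054  0.159]
0.3 [-0.059  0.775 -1.109  1.792  0.784  1.092  0.419]
0.4 [-0.048  0.79  -1.135  1.791  0.803  1.108  0.503]
```

```bash
python3 - <<'E'
from h import *
def rep(t):
    s=get_state();print(t,round(s["time"],2),s["ee_pos"],round(s["tcp_rot"][2],3),"F",s["contact_force"],"M",s["wrist_torque"],"w",round(s["gripper_width"],1))
gripper_to(45)
goto([450,351.5,110],down(-.92)); rep("pre")
print(movel([450,351.5,56.5],velocity=120,until_force=12)); rep("at")
gripper_to(8,25); rep("grip")
for y in (-.75,-.5,-.25,0.0,.15):
    goto([450,351.5,56.5],down(y)); rep(y)
E
```

```text
pre 4.78 [450.359 352.47  111.167] -0.92 F [0.519 0.603 0.027] M [ 0.007 -0.041  0.024] w 44.9
False
at 5.38 [450.308 352.163  57.332] -0.92 F [-0.454 -0.348 -0.353] M [ 0.015 -0.017 -0.04 ] w 45.2
grip 5.83 [450.117 351.558  56.735] -0.92 F [0.086 0.346 0.144] M [ 0.047  0.053 -0.021] w 7.8
-0.75 6.09 [449.932 351.494  56.395] -0.754 F [ 0.715  0.54  -0.493] M [-0.003 -0.019  0.014] w 8.1
-0.5 6.41 [449.869 351.52   56.357] -0.508 F [ 0.127 -0.119 -1.125] M [-0.004 -0.014 -0.02 ] w 7.7
-0.25 6.72 [449.817 351.591  56.387] -0.259 F [0.041 1.131 0.064] M [-0.073  0.004  0.029] w 8.0
0.0 7.05 [449.798 351.62   56.41 ] -0.01 F [ 0.227 -0.289 -0.271] M [ 0.005 -0.011 -0.034] w 7.7
0.15 7.3 [449.836 351.609  56.429] 0.141 F [0.534 0.069 0.083] M [-0.049 -0.002 -0.016] w 7.8
```

The gripper shut to 8 mm, less than the 13 mm bar, so it may have missed. I'll look.

```bash
python3 - <<'E'
from h import *
b=camera("side")[:,:,::-1];cv2.imwrite("pics/side1.png",b);a=camera("scene")[:,:,::-1];cv2.imwrite("pics/scene1.png",a);w=shot("w2")
f=lambda im,x,y:cv2.resize(im[y:y+75,x:x+100],(400,300),interpolation=cv2.INTER_CUBIC)
cv2.imwrite("pics/z2.png",np.vstack([np.hstack([f(b,235,265),f(a,310,220)]),np.hstack([cv2.resize(w,(400,300)),cv2.resize(w[170:320,150:350],(400,300))])]))
E
```

```text
(no output)
```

View pics/z2.png

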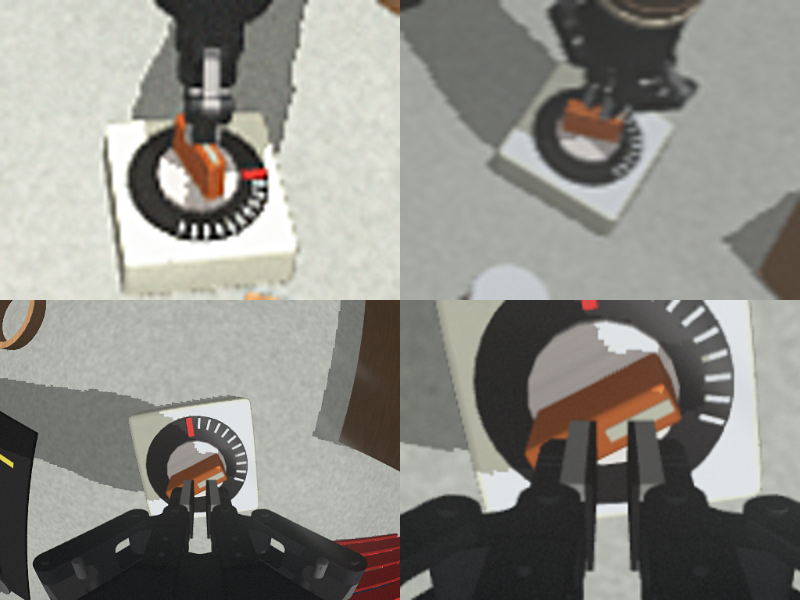

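```bash
python3 - <<'E'
from h import *
s=get_state();p=s["ee_pos"];print(p)
for n in P:
    K,T=P[n]["K"],P[n]["T"];c=np.linalg.inv(T)@[*p,1];u=K@c[:3];print(n,u[:2]/u[2])
print([wz("w2",(254,q),h) for q in(230,235) for h in(56,83)])
T=np.linalg.inv(W["T_tool_cam"]);c=T[:3,3];r=np.arctan2(np.hypot(c[0],c[1]),c[2]);print("tcp in wrist",W["K"][:2,2]+W["K"][0,0]*r*c[:2]/np.hypot(c[0],c[1]))
im=cv2.imread("pics/side1.png");m=mask(im,(255,285,60,50),(3,130,40),(18,255,255));print(cv2.approxPolyDP(cv2.convexHull(big(m)),1,True)[:,0].tolist())
# current bar ends & disc in w2 (tile->px)
t=lambda x,y:(150+(x-400)/2,170+(y-300)/2)
for a in((660,357),(682,418),(528,430),(530,465)):print(a,wz("w2",t(*a),83),wz("w2",t(*a),49))
print("disc white ctr",wz("w2",t(605,402),45),"red",wz("w2",t(590,303),41))
E
```

```text
[449.933 351.563  56.577]
scene [358.183 252.349]
side [284.423 305.906]
[array([456.418, 351.014,  56.   ]), array([445.287, 349.561,  83.   ]), array([459.945, 351.512,  56.   ]), array([448.284, 349.984,  83.   ])]
tcp in wrist [256.293 221.151]
[[280, 293], [290, 304], [290, 313], [286, 314], [278, 301]]
(660, 357) [425.304 360.798  83.   ] [434.861 365.135  49.   ]
(682, 418) [441.884 369.839  83.   ] [455.14  376.194  49.   ]
(528, 430) [451.619 327.789  83.   ] [467.048 324.76   49.   ]
(530, 465) [462.539 329.353  83.   ] [480.406 326.672  49.   ]
disc white ctr [454.488 349.656  45.   ] red [421.899 340.002  41.   ]
```

Projecting the TCP into the side and wrist views puts the real fingertips about 30 mm above where they should be, so they are hovering over the bar. I'll touch the bar top gently to measure that offset.

```bash
python3 - <<'E'
from h import *
s=get_state();print(s["tcp_rot"],s["time"],s["gripper_width"],s["contact_force"])
p=s["ee_pos"].copy()
goto([450,351.5,60],down(-.92));s=get_state();f0=s["contact_force"]
print(movel([450,351.5,25],velocity=30,until_force=6));s=get_state();print(s["time"],s["ee_pos"],s["contact_force"]-f0,s["wrist_torque"])
w=shot("w3")
movel([450,351.5,s["ee_pos"][2]+12]);print(get_state()["time"])
cv2.imwrite("pics/w3b.png",cv2.resize(w[110:320,110:390],(800,600),interpolation=cv2.INTER_CUBIC))
E
```

```text
[-1.571 -0.     0.144] 7.45 7.691983169462581 [ 0.897 -0.202 -0.437]
True
8.95 [450.021 351.5    46.146] [-1.511 -0.186  7.737] [-0.189  0.127  0.057]
9.25
```

View pics/w3b.png

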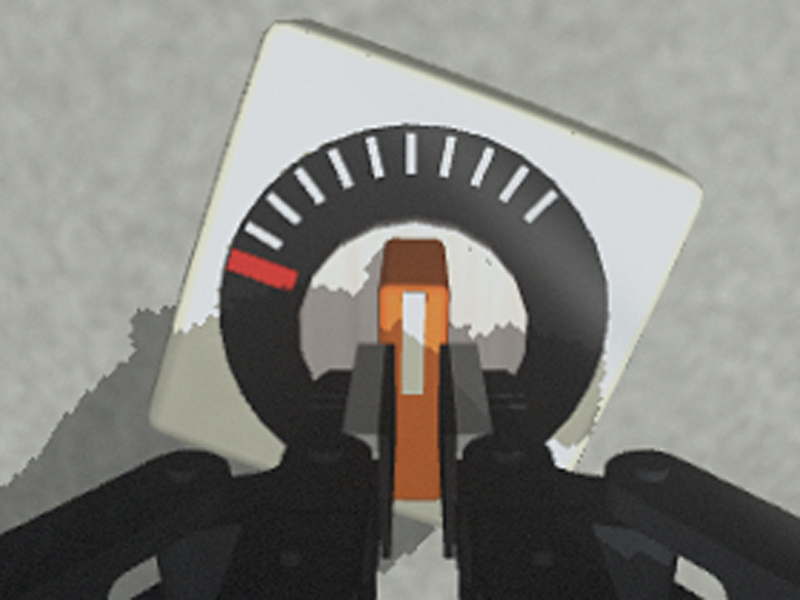

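The tips touched the bar top (83 mm) with the reported TCP at z=46. So the real fingertips lie about 37 mm behind the reported TCP, and I'll work with that. The lateral alignment is good. Now I'll grip properly.

```bash
cat >> h.py <<'E'
def rep(t):
    s=get_state();print(t,round(s["time"],2),s["ee_pos"],s["tcp_rot"],"F",s["contact_force"],"M",s["wrist_torque"],"w",round(s["gripper_width"],1))
E
python3 - <<'E'
from h import *
gripper_to(40)
print(movel([450,351.5,21],velocity=80,until_force=12)); rep("at")
gripper_to(5,30); rep("grip")
if 10<get_state()["gripper_width"]<17:
    for y in (-.75,-.5,-.25,0.0,.15,.22,.28,.34):
        goto([450,351.5,21],down(y)); rep(y)
        if abs(get_state()["wrist_torque"][2])>.4:break
shot("w4")
E
```

```text
False
at 10.28 [449.777 351.577  20.748] [-1.572  0.    -0.92 ] F [-0.956  0.303 -0.038] M [ 0.015 -0.035  0.013] w 40.3
grip 10.62 [449.46  351.109  21.58 ] [-1.572 -0.001 -0.92 ] F [-3.824 -3.048  5.519] M [-0.555  0.623 -0.062] w 12.6
-0.75 10.89 [449.084 350.825  21.544] [-1.572 -0.    -0.749] F [-4.561 -5.161  7.064] M [-0.854  0.858  0.   ] w 12.1
-0.5 11.21 [448.635 350.298  21.512] [-1.574  0.    -0.499] F [-6.696 -6.326 10.229] M [-1.246  1.355 -0.009] w 12.7
-0.25 11.53 [448.41  349.642  21.519] [-1.575  0.001 -0.249] F [-7.734 -8.496 12.606] M [-1.815  1.629  0.004] w 12.4
0.0 11.86 [448.301 348.996  21.515] [-1.576  0.002  0.001] F [ -8.765 -11.542  15.373] M [-2.325  1.811  0.028] w 12.6
0.15 12.12 [448.353 348.537  21.485] [-1.576  0.003  0.151] F [ -8.701 -12.88   16.518] M [-2.676  1.881  0.012] w 12.4
0.22 12.37 [448.356 348.345  21.477] [-1.576  0.003  0.22 ] F [ -8.899 -13.749  17.035] M [-2.785  1.837  0.027] w 12.1
0.28 12.62 [448.402 348.18   21.472] [-1.576  0.003  0.28 ] F [ -7.519 -13.744  16.251] M [-2.938  1.85  -0.009] w 12.5
0.34 12.87 [448.728 348.257  21.518] [-1.576  0.004  0.338] F [ -7.486 -13.104  16.519] M [-2.767  1.742 -0.762] w 12.5
```

The knob turned, and the torque rose to 0.76 N m only at yaw 0.34, which is the stop. I'll release it, back off and survey the stand and rack.

```bash
python3 - <<'E'
from h import *
gripper_to(40); rep("rel")
movel([448.7,349.5,120],velocity=200)
shot("w5")
goto([520,130,300],down(-1.57)); rep("A");a=shot("w6")
goto([498,-150,300],down(-1.57)); rep("B");b=shot("w7")
c=cv2.imread("pics/w5.png")
r=lambda i:cv2.resize(i,(400,300),interpolation=cv2.INTER_AREA)
s=camera("side")[:,:,::-1];cv2.imwrite("pics/side2.png",s)
cv2.imwrite("pics/z3.png",np.vstack([np.hstack([r(a),r(b)]),np.hstack([cv2.resize(c[100:250,150:350],(400,300)),cv2.resize(s[280:350,245:338],(400,300))])]))
E
```

```text
rel 13.3 [450.195 351.775  21.12 ] [-1.57 -0.    0.34] F [-0.154 -0.272  0.545] M [ 0.008 -0.04  -0.046] w 40.0
A 15.12 [519.379 130.43  298.767] [-1.573 -0.    -1.567] F [0.9   0.067 0.743] M [0.04 0.03 0.04] w 39.6
B 16.25 [ 498.422 -148.055  300.016] [-1.571  0.001 -1.567] F [-0.172 -0.334 -0.605] M [ 0.046 -0.043  0.021] w 40.3
```

View pics/z3.png

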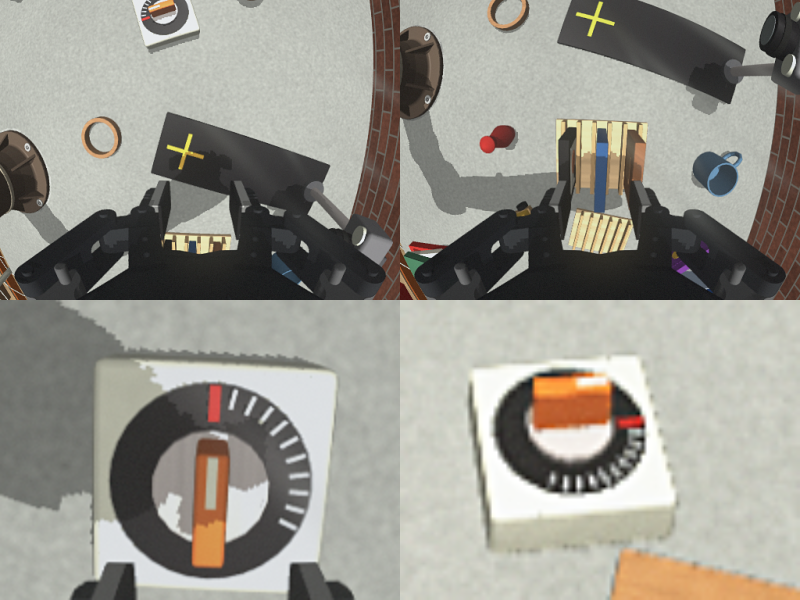

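The knob's white line now points at the red mark, and the rack and stand are both visible. Next I'll measure the blue top edge, the rack and the stand.

```bash
cat > m2.py <<'E'
from h import *
im=cv2.imread("pics/w7.png");h=1.28
t=lambda x,y:np.array(((x-400)*h,y*h))
def at(n,px,z,dz): o,d=wray(n,px);o=o+[0,0,dz];return o+d*(z-o[2])/d[2]
m=mask(im,(235,150,45,130),(104,110,90),(122,255,255));c=big(m);r=cv2.minAreaRect(c);print("blue rect",r,cv2.approxPolyDP(cv2.convexHull(c),1.5,True)[:,0].tolist())
b6=cv2.imread("pics/w6.png")
my=mask(b6,(200,170,80,60),(22,110,100),(35,255,255));ys,xs=np.nonzero(my);x6=(xs.mean(),ys.mean())
my=mask(im,(220,0,80,60),(22,110,100),(35,255,255));ys,xs=np.nonzero(my);x7=(xs.mean(),ys.mean());print(x6,x7)
mp=mask(b6,(185,130,250,140),(0,0,0),(179,255,75));pl=quad(big(mp));
for dz in(0,20,37):
    print(dz,"rack",at("w7",t(556,120),12,dz),at("w7",t(648,122),12,dz),"cross",at("w6",x6,8,dz),at("w7",x7,8,dz))
    print("  platecorners",[at("w6",t(*p)+[512,0],8,dz)[:2] for p in((167,113),(152,175),(329,166))])
gy=P
for n in P:
    i=cv2.imread(f"pics/{n}0.png");
print("cross two-view",tri((293.3,209.5),(282.5,243.5)))
I0,I1=cv2.imread("pics/scene0.png"),cv2.imread("pics/side0.png")
c=[]
for I,roi in((I0,(278,195,32,30)),(I1,(265,230,35,25))):
    ys,xs=np.nonzero(mask(I,roi,(20,120,90),(35,255,255)));c.append((xs.mean(),ys.mean()))
print("cross px",c,tri(*c))
E
python3 m2.py
```

```text
blue rect ((257.070556640625, 226.63644409179688), (14.262304306030273, 89.10955810546875), 1.709814190864563) [[253, 182], [265, 183], [260, 271], [249, 270], [251, 191]]
(np.float64(233.15032679738562), np.float64(188.33660130718954)) (np.float64(249.39314516129033), np.float64(23.64717741935484))
0 rack [ 409.016 -143.877   12.   ] [ 597.699 -147.278   12.   ] cross [482.232  76.138   8.   ] [488.088  65.686   8.   ]
  platecorners [array([452.081, 148.032]), array([414.124,  12.573]), array([828.525,  32.216])]
20 rack [ 405.167 -146.623   12.   ] [ 601.934 -150.169   12.   ] cross [480.616  70.909   8.   ] [487.63   71.865   8.   ]
  platecorners [array([449.18 , 145.865]), array([409.607,   4.636]), array([841.659,  25.115])]
37 rack [ 401.896 -148.957   12.   ] [ 605.533 -152.627   12.   ] cross [479.243  66.464   8.   ] [487.242  77.116   8.   ]
  platecorners [array([446.715, 144.023]), array([405.767,  -2.11 ]), array([852.823,  19.08 ])]
cross two-view [487.15   68.25    9.094]
cross px [(np.float64(292.0990099009901), np.float64(209.4950495049505)), (np.float64(282.7844827586207), np.float64(243.76724137931035))] [486.921  61.756   1.781]
```

```bash
cat > m3.py <<'E'
from h import *
im=cv2.imread("pics/w7.png")
q=[wz("w7",p,142) for p in((253,181.5),(265.5,182.5),(260.5,271.5),(249,270.5))]
print("blue",np.array(q),"c",np.mean(q,0),"len",np.linalg.norm(q[0]-q[3]),np.linalg.norm(q[1]-q[2]),"wid",np.linalg.norm(q[0]-q[1]),np.linalg.norm(q[2]-q[3]),
 "edge ang",[np.arctan2(*(a-b)[1::-1])-np.pi/2 for a,b in((q[0],q[3]),(q[1],q[2]))])
for n,f,roi,v,fn in(("w6","w6",(185,130,250,140),75,wz),("w7","w7",(195,0,300,140),75,wz),("scene","scene0",(190,185,135,75),62,onz),("side","side0",(180,200,135,70),62,onz)):
    I=cv2.imread(f"pics/{f}.png");m=mask(I,roi,(0,0,0),(179,255,v));c=big(m)[:,0]
    w=np.array([fn(n,p,8)[:2] for p in c if 2<p[1]<381],np.float32)
    u=np.array([np.cos(-.302),np.sin(-.302)]);nv=np.array([-u[1],u[0]])
    s=(w-[488,67])@u;d=(w-[488,67])@nv
    out=[]
    for e in(70,-70):
        k=(abs(d-e)<14)&(s>-40)&(s<290)
        if k.sum()>15:
            L=cv2.fitLine(w[k],cv2.DIST_HUBER,0,.01,.01).ravel();a=np.arctan(L[1]/L[0]);
            out+= [(e,k.sum(),round(float(a),3),round(float((L[2:]-[488,67])@nv),1),round(float(np.std(d[k])),1))]
    k=(s<-30)&(abs(d)<60);print(n,out,"near end s",np.median(s[k]) if k.any() else None, "max s",s.max())
I=cv2.imread("pics/w7.png");ys,xs=np.nonzero(mask(I,(220,0,80,60),(22,110,100),(35,255,255)));print("cross rows",ys.min(),ys.max(),xs.min(),xs.max())
E
python3 m3.py
```

```text
blue [[ 495.625 -159.136  142.   ]
 [ 510.188 -160.281  142.   ]
 [ 505.377 -278.971  142.   ]
 [ 490.418 -277.508  142.   ]] c [ 500.402 -218.974  142.   ] len 118.48711781235426 118.78775767913147 wid 14.607890178188784 15.030821491714601 edge ang [np.float64(-0.04396139770892682), np.float64(-0.04050891400718659)]
w6 [(70, np.int64(247), -0.296, 69.2, 3.1), (-70, np.int64(195), -0.3, -67.8, 5.2)] near end s -57.97533218091544 max s 340.2467004038915
w7 [(70, np.int64(78), -0.335, 66.5, 3.4), (-70, np.int64(263), -0.298, -69.4, 3.9)] near end s -48.915676035992206 max s 340.72143630709616
scene [(70, np.int64(88), -0.294, 66.7, 1.3), (-70, np.int64(84), -0.304, -66.9, 1.3)] near end s -53.89738899018647 max s 337.67470930882797
side [(70, np.int64(89), -0.298, 75.6, 1.2), (-70, np.int64(84), -0.301, -60.3, 1.5)] near end s -61.083836171654546 max s 333.77353960564807
cross rows 2 46 225 274
```

The stand's yaw is -0.299 and the cross is near (488, 67.5). The blue picture is centred at (500, -219) with yaw about -0.04. Now I'll check reachability, then grasp and lift.

```bash
cat >> h.py <<'E'
cross=np.array([488,67.5,0]);sy=-.299
Rrel=Ro.from_euler("xyz",[-np.pi/2,0,-np.pi/2])
Rp=Ro.from_euler("z",sy)*Ro.from_euler("y",-.26)
Tor=(Rp*Rrel).as_euler("xyz")
Cp=cross+Ro.from_euler("z",sy).apply([213-220*np.cos(.26),0,257-220*np.sin(.26)])
E
python3 - <<'E'
from h import *
print(Cp,Tor,ik(Cp,Tor),ik(Cp+[-10,0,60],Tor),ik([500,-219.5,250],down(-1.61)))
g=[500,-219.2]
gripper_to(36)
goto([*g,150],down(-1.61)); rep("pre")
print(movel([*g,77],velocity=100,until_force=12)); rep("at")
if get_state()["ee_pos"][2]<82:
    gripper_to(5,60); rep("grip")
    if get_state()["gripper_width"]>14:
        movel([*g,80],velocity=40);rep("lift3");movel([*g,235],velocity=120);rep("up")
w=shot("w8");s=camera("side")[:,:,::-1];cv2.imwrite("pics/side3.png",s)
cv2.imwrite("pics/z4.png",np.vstack([cv2.resize(w,(560,420))[100:],cv2.resize(s[90:230,190:377],(560,280))]))
E
```

```text
[488.377  67.384 200.442] [-1.311 -0.    -1.87 ] [ 0.555  0.213 -1.049  2.026  0.482  0.872 -1.055] [ 0.66   0.109 -1.096  1.944  0.325  0.973 -0.883] [ 0.929  0.383 -0.836  1.634  0.296  1.258 -0.003]
pre 17.27 [ 501.076 -218.349  151.207] [-1.569  0.    -1.609] F [0.898 0.678 0.593] M [ 0.004 -0.047  0.013] w 35.9
False
at 18.15 [ 500.555 -219.138   77.589] [-1.57 -0.   -1.61] F [0.708 0.757 0.252] M [ 0.049 -0.01   0.004] w 36.0
grip 18.45 [ 500.662 -219.352   77.85 ] [-1.569 -0.001 -1.61 ] F [-0.943 -0.714  5.88 ] M [ 0.031  0.209 -0.02 ] w 17.4
lift3 18.7 [ 499.86  -219.254   80.019] [-1.571 -0.    -1.61 ] F [-1.07  -0.776 -2.943] M [ 0.01   0.016 -0.086] w 17.4
up 20.14 [ 499.547 -219.125  234.234] [-1.572  0.    -1.61 ] F [ 0.99   0.5   -2.037] M [-0.009 -0.008  0.017] w 17.2
```

View pics/z4.png

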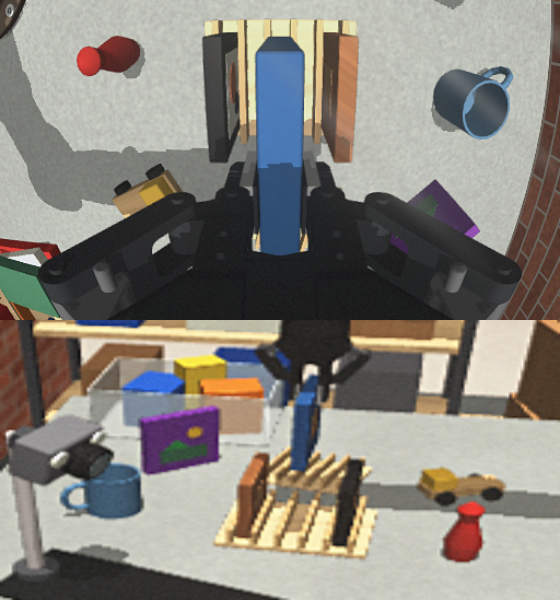

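The picture is held and out of the rack, and the neighbours stayed put. I'll measure its offset in the grip and carry it over.

```bash
python3 - <<'E'
from h import *
im=cv2.imread("pics/w8.png");m=mask(im,(220,120,70,110),(100,100,60),(122,255,255));c=big(m)[:,0]
print(cv2.approxPolyDP(cv2.convexHull(c),2,True)[:,0].tolist())
z=get_state()["ee_pos"][2]+65
for row in(140,155,170,185,200,215):
    xs=c[abs(c[:,1]-row)<=1][:,0]
    if len(xs): print(row,(xs.min(),xs.max()),wz("w8",(xs.min(),row),z),wz("w8",(xs.max()+1,row),z))
goto(Cp+[-30,0,60],Tor);rep("hi")
movel(Cp,velocity=100);rep("there")
dwell(.5)
for n in P: cv2.imwrite(f"pics/{n}4.png",camera(n)[:,:,::-1])
shot("w9");rep("still")
a,b=[cv2.imread(f"pics/{n}4.png") for n in("scene","side")]
cv2.imwrite("pics/z5.png",np.hstack([cv2.resize(a[140:260,190:310],(400,400),interpolation=cv2.INTER_CUBIC),cv2.resize(b[120:270,185:335],(400,400),interpolation=cv2.INTER_CUBIC)]))
E
```

```text
[[276, 138], [276, 229], [235, 229], [234, 140]]
140 (np.int32(234), np.int32(277)) [ 494.181 -160.976  299.293] [ 511.013 -161.637  299.293]
155 (np.int32(234), np.int32(277)) [ 493.878 -166.8    299.293] [ 510.855 -167.466  299.293]
170 (np.int32(234), np.int32(277)) [ 493.557 -172.709  299.293] [ 510.711 -173.38   299.293]
185 (np.int32(235), np.int32(277)) [ 493.61  -178.752  299.293] [ 510.578 -179.413  299.293]
200 (np.int32(235), np.int32(276)) [ 493.25  -184.93   299.293] [ 510.056 -185.584  299.293]
215 (np.int32(235), np.int32(276)) [ 492.864 -191.3    299.293] [ 509.94  -191.963  299.293]
hi 21.38 [458.896  66.206 260.52 ] [-1.311 -0.    -1.871] F [-0.322 -0.348 -2.037] M [0.095 0.353 0.039] w 17.1
there 22.2 [488.59   67.442 200.787] [-1.311  0.    -1.87 ] F [-0.556  0.173 -1.966] M [0.163 0.389 0.002] w 17.1
still 22.85 [488.364  67.396 200.452] [-1.311  0.    -1.87 ] F [-0.489  0.986 -2.541] M [ 0.086  0.399 -0.023] w 17.3
```

View pics/z5.png

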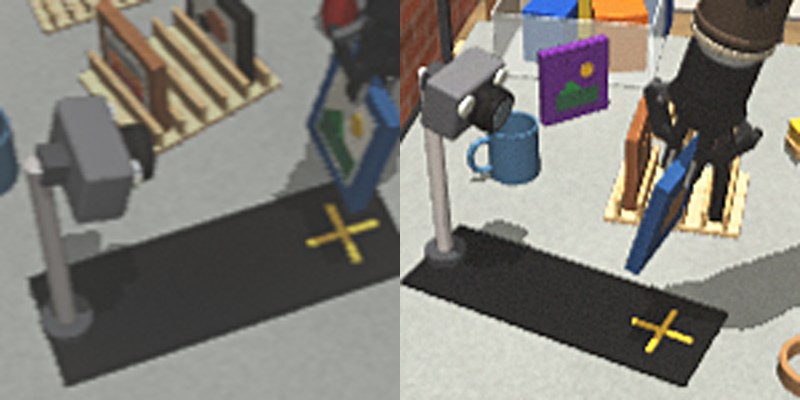

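```bash
cat > m4.py <<'E'
from h import *
def proj(n,X):
    c=np.linalg.inv(P[n]["T"])@[*X,1];u=P[n]["K"]@c[:3];return u[:2]/u[2]
s=get_state();R=Ro.from_euler("xyz",s["tcp_rot"])*Rrel.inv();C=s["ee_pos"]
lens=cross+Ro.from_euler("z",sy).apply([213,0,257])
for n,roi in(("scene",(275,150,50,60)),("side",(262,165,60,65))):
    I=cv2.imread(f"pics/{n}4.png");m=mask(I,roi,(104,110,50),(122,255,255));h=cv2.approxPolyDP(cv2.convexHull(big(m)),1.2,True)[:,0]
    print(n,"hull",h.tolist());
    for y in(60,-60):
        for z in(65,-65):print("  corner y",y,"z",z,"back",proj(n,C+R.apply([-9,y,z])).round(1),"face",proj(n,C+R.apply([9,y,z])).round(1))
    print("  lens exp",proj(n,lens).round(1), "lens back 30",proj(n,lens+30*Rp.as_matrix()[:,0]).round(1),"mast top exp",proj(n,cross+Ro.from_euler("z",sy).apply([315,0,288])).round(1),"mast foot",proj(n,cross+Ro.from_euler("z",sy).apply([315,0,8])).round(1),"cross",proj(n,cross+[0,0,8]).round(1))
d=R.inv().apply(lens-C);print("lens in picture frame",d)
E
python3 m4.py
python3 - <<'E'
import cv2,numpy as np
w=cv2.imread("pics/w9.png");s=cv2.imread("pics/side4.png")
cv2.imwrite("pics/z6.png",np.hstack([cv2.resize(w,(480,360)),cv2.resize(s[140:240,195:284],(320,360),interpolation=cv2.INTER_CUBIC)]))
E
```

```text
scene hull [[303, 164], [310, 177], [309, 178], [305, 176], [301, 169]]
  corner y 60 z 65 back [311.7 177.6] face [306.8 178.3]
  corner y 60 z -65 back [299.5 203.6] face [294.8 204.4]
  corner y -60 z 65 back [296.5 150.8] face [291.7 151.3]
  corner y -60 z -65 back [285.7 177.3] face [281.2 177.9]
  lens exp [233.7 185.9] lens back 30 [224.6 187.1] mast top exp [200.8 189.4] mast foot [210.2 237. ] cross [292.9 210.2]
side hull [[296, 171], [282, 211], [273, 222], [270, 219], [281, 189]]
  corner y 60 z 65 back [285.5 190.7] face [279.8 187.6]
  corner y 60 z -65 back [273.3 222.6] face [268.1 219.6]
  corner y -60 z 65 back [302. 170.] face [296.7 167.2]
  corner y -60 z -65 back [289.6 201.1] face [284.6 198.4]
  lens exp [222.7 161.5] lens back 30 [214.7 157.2] mast top exp [194.6 145.5] mast foot [202.  215.1] cross [282.7 243.1]
lens in picture frame [220.012  -0.007  -0.016]
```

View pics/z6.png

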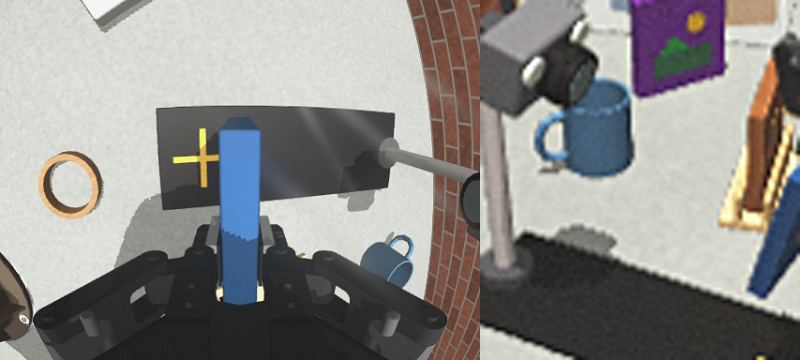

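Everything agrees within 1–2 px: the picture's corners match their projections, and the lens, mast foot and cross are where expected. The picture touches nothing but the gripper, so I'll hand in.

```bash
python3 - <<'E'
from h import *
rep("final");print(abs(get_state()["joint_velocities"]).max());job_done()
E
```

```text
final 22.85 [488.364  67.396 200.452] [-1.311  0.    -1.87 ] F [-0.489  0.986 -2.541] M [ 0.086  0.399 -0.023] w 17.3
0.0010924330950557528
the job is handed in; nothing more can be done
```

The shot counter is back at its zero stop, and the blue-framed picture is held in front of the lens. I handed the job in at 22.9 s of the 61 s allowed; no verdict is reported.

- **Counter:** I turned the knob counter-clockwise until the torque jumped to about 0.76 N m, and the white line then pointed at the red mark. My first grip missed, because the fingertips really sit about 37 mm behind the reported TCP. I found that by touching the bar lightly from above, then gripped lower.
- **Picture:** I gripped it by its top edge, lifted it straight out of the middle slot and carried it to the stand. From the reported arm pose and my measured stand position, the lens is 220.0 mm straight out from the picture's middle. That figure is only as good as those measurements.
- **Last checks:**
  - The unobstructed corners in both fixed views, and the lens, were within about 2 px of where they should be.
  - The arm was still and the grip steady at 17 mm.
  - The force at the wrist was about 2.5 N, consistent with the picture's weight alone.
  - In the views after the lift, the brown and black pictures and the mug looked undisturbed. I did not check the jar again after handling the counter, and nothing passed close to it after that.
- **Disagreements:**
  - The side camera put the cross and foot plate about 7 mm further along y than the scene and wrist cameras, so I weighted it less.
  - The wrist view put the picture about 1.5 mm off-centre in the grip sideways, and I left that uncorrected.

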